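# Crack the food warmer's lid with a wedge and hold it

### The arm

A 6-joint arm with a two-finger parallel gripper is mounted at the origin on the work surface. World frame = base frame: x ahead of the robot, y to its left, z up, the work surface at z = 0. Lengths are in m, angles in rad, forces in N, time in s.
With the tool pointing down it reaches from about 0.325 to 0.9 m from the base axis. Payload 6.1 kg.
Tool frame: the origin (TCP) lies midway between the tips of the shut fingers; the grasp point (between the pads) lies 19 mm behind it; z points along the fingers, y is the line along which they close (so a half turn about z gives the same grasp; the last joint's range is limited). The gripper opens to 85 mm and grips with 20 to 120 N. Pads are 22 mm wide; open, the fingers measure 114 mm over their backs; the gripper's body (76 mm by 85 mm) begins 54 mm behind the grasp point. The pads swing forward as they close: fully open they stand 13 mm farther back than shut.
Start: joints at [1.179, 0.22, 1.526, -0, 1.395, -0.126], TCP at [0.164, 0.603, 0.231] pointing down, gripper open.
Joint ranges: [-2.98, 2.98], [-0.91, 2.08], [0.09, 2.57], [-1.24, 4.39], [0.2, 2.65], [-2.68, 2.68]. Speed limits (rad/s): [2.57, 2.57, 3.01, 3.14, 3.14, 3.14].

### API

Orientations are given as [roll, pitch, yaw] about the fixed x, y, z axes, in that order (R = Rz(yaw) Ry(pitch) Rx(roll)).
In Python, from plant import movep, move_l, set_joints, gripper_to, hold, inverse_kinematics, observe, get_image, get_calibration, Unreachable, job_done gives the robot as it stands. Calls block until the motion is done:
- movep(position, orientation): joint-space move of the TCP to a pose.
- move_l(position, feed=0.15, rotation=None, max_force=None): straight line of the TCP; rotation=None keeps the orientation; feed is the mean speed in m/s. With max_force (N) it stops when the force on the tool has changed by that much, and returns True; else False.
- set_joints(angles): joint-space move.
- gripper_to(opening, f_grip=None): finger opening in m; f_grip is the grip in N (None keeps the last); returns when the fingers have stopped.
- hold(seconds).
- inverse_kinematics(position, orientation): joint angles nearest the present ones, or None.
- observe(): the state.
- get_image(name): name is "scene" or "top" or "wrist"; returns (picture, depth): 384x512x3 uint8, red, green, blue; 384x512 float32, m along the optical axis (not along the pixel's ray), 0 where there is no reading.
- get_calibration(name): a dict with "intrinsics" (3x3 intrinsics, pixels), "dist_coeffs" ([k1, k2, p1, p2, k3] as OpenCV has them; the pictures are not rectified), "world_from_camera" (4x4, takes a point from camera to world coordinates). Camera axes: x right, y down, z forward; pixel columns grow to the right and rows downward; lengths in m; the calibration is good to about 2 mm. A picture is of the moment at which its call begins: read the wrist's pose just before it. get_calibration takes no time and is no camera call; for the wrist camera it gives the pose at the moment of the call.
A pose or a line that the arm cannot do raises Unreachable and nothing moves.
- job_done(): hands the job in; it is judged then, once.
The state is a dict: "time_s": time; "q": joint angles; "joint_velocities": joint speeds; "joint_torque": joint torques, N m; "eef_pos": TCP position; "tcp_rot": TCP orientation; "ft_force": force on the tool from outside, world axes, zero at the start; "torque": the same for the moment, N m; "opening": finger opening in m; "grasp_force": force on a finger pad.
Only numpy, scipy, OpenCV 4.12 (cv2) and the standard library are available. Lean on these libraries where they do the work, as an engineer would, in place of code of your own. Each camera call takes 0.05 s, during which the arm holds its last target. There are 200 camera calls.

### The job

Let the steam out of the food warmer: pick up the long, low wooden wedge, lay it flat on the steel ledge in front of the closed lid, and push its thin end under the lid's front lip until the lip is just lifted, about a centimetre above where it rested. Finish while still gripping the wedge there, with the lid resting on it; nothing but the wedge may touch the lid, and leave the short stubby wedge, the jar and the pan where they are.

Things in the scene. Friction and masses are not known exactly. Their poses are not given: they have to be found in the camera images.
- wedge: the long low wedge, plain light wood, 150 long, 36 wide, 0.12 kg. Origin: centre of its underside; x points to the thin end, z up. Thin end at x = +75 mm, 3 mm thick there; its top rises in a straight ramp to 28 mm at x = -35 mm; behind that an upright grip block from x = -75 to -35 mm, 36 mm wide (y), 50 mm tall, to be gripped across y. It lies flat on the counter.
- wedge_nose (a point): middle of the bottom edge of the long wedge's thin end
- warmer: countertop food warmer, a fixed steel box 392 deep (x), 352 wide (y), its flat top deck 140 mm above the counter. Origin: centre of its underside at counter height; x points from its front (control panel) to its back, z up. The front of the deck, from x = -196 to -71 mm, is a bare ledge 125 mm deep; behind it the lid covers the deck. The space between deck and lid is open all the way in from the lip over the middle 280 mm of its width.
- lid: the warmer's hinged steel lid, a flat plate 240 deep, 320 wide, about 0.8 kg, with a raised panel and a low black bar handle on top (top of handle 58 mm above the deck). Origin: middle of its front lip, 11 mm above the deck when closed; the hinge line lies 236 mm behind it at the same height; x points to the back, y along the hinge, z up when closed. Closed at the start; it swings up freely about the hinge and falls shut under its own weight.
- lid_lip (a point): middle of the underside of the lid's front lip, a round edge 9 mm thick along the whole front. 236 mm in front of the hinge line, 71 mm in front of the warmer's origin. Closed, it stands 6 mm above the deck (146 mm above the counter); lifted by one centimetre it stands 16 mm above the deck.
- stub_wedge: a short steep wooden wedge, 71 long, 45 wide, 40 high, not to be used. Origin: centre of its underside, x to the thin end
- jar: glass jar with a steel cap, 68 in diameter, 110 high, on the counter. Origin: centre of its underside
- pan: open steel food pan, 176 x 162, 65 high, on the counter. Origin: centre of its underside
There are look-alikes about, which are no part of the job. Leave any pink look-alike of the wedge alone.

How it is judged:
By the outcome, as a careful person would: the job done as asked, in the order asked, and still so for the second after the job is handed in, while the arm keeps its last pose, push and grip.
It also fails if it takes over 50 s, if anything falls off the work surface, if the arm or the gripper's body presses on something with over 40 N, if the wrist force passes 120 N, or if a joint passes its speed limit or range.

## Working session

There is one attempt and no reset: what is moved stays moved. The work goes in short steps, each a Python script; the robot and the scene stay as the last script left them, time stands still between calls to the robot, and variables do not carry over. Pictures are saved under pics/ and viewed, at most 10 in all, crops included, and the job is handed in when it is done.

```bash
ls; mkdir -p pics; python3 - <<'E'
from plant import *
import cv2,numpy as np,pickle
for n in("scene","top"):
    im,d=get_image(n); cv2.imwrite(f"pics/{n}0.png",im[:,:,::-1]); np.savez(f"{n}0.npz",im=im,d=d)
    c=get_calibration(n);pickle.dump(c,open(f"{n}c.pkl","wb"));print(c)
print(observe())
E
```

```text
pics
{'intrinsics': array([[493.73947181,   0.        , 257.13702881],
       [  0.        , 493.73947181, 185.46340484],
       [  0.        ,   0.        ,   1.        ]]), 'dist_coeffs': array([-0.05085704,  0.        ,  0.        ,  0.        ,  0.        ]), 'world_from_camera': array([[ 0.47894711,  0.53050854, -0.69940714,  1.56909077],
       [ 0.87765087, -0.30608023,  0.36884121, -0.5005401 ],
       [-0.01840129, -0.79049072, -0.61219753,  0.99705124],
       [ 0.        ,  0.        ,  0.        ,  1.        ]])}
{'intrinsics': array([[409.86981298,   0.        , 254.9446682 ],
       [  0.        , 409.86981298, 192.74320294],
       [  0.        ,   0.        ,   1.        ]]), 'dist_coeffs': array([-0.02174011,  0.        ,  0.        ,  0.        ,  0.        ]), 'world_from_camera': array([[-0.02943349, -0.99542881,  0.09085791,  0.42261781],
       [-0.99955608,  0.02973116,  0.00192421,  0.0640919 ],
       [-0.00461673, -0.09076094, -0.99586201,  1.42476408],
       [ 0.        ,  0.        ,  0.        ,  1.        ]])}
{'time_s': 0.1, 'q': array([ 1.17892368e+00,  2.21184971e-01,  1.52750838e+00, -1.52531391e-05,
        1.39471231e+00, -1.26127628e-01]), 'joint_velocities': array([-3.36385863e-04,  5.09583168e-05, -2.70056199e-03,  6.39530251e-04,
        5.07974332e-04, -1.35259701e-04]), 'joint_torque': array([ 4.54018091e-04, -4.98247898e+01, -3.90542686e+01, -2.99733338e-04,
        5.80081702e-03, -3.81975599e-05]), 'eef_pos': array([0.16395352, 0.60253515, 0.2302791 ]), 'tcp_rot': array([-3.13979215e+00, -2.13172178e-04,  2.87585013e+00]), 'ft_force': array([0.72939367, 0.35551693, 0.04682959]), 'torque': array([0.0080589 , 0.05394001, 0.04802181]), 'grasp_force': 0.0, 'opening': 0.08519786122618335}
```

View pics/top0.png

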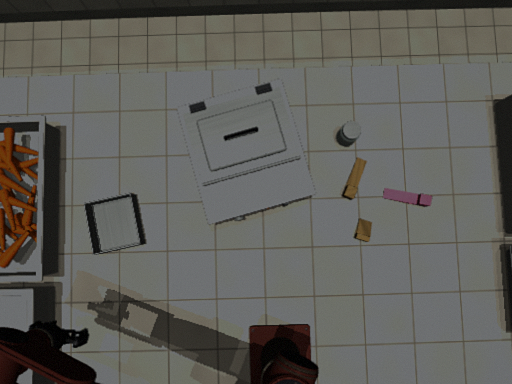

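View pics/scene0.png

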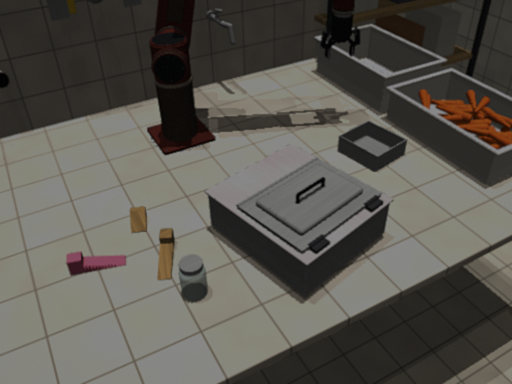

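The top view shows the plain light-wood long wedge at (355,178): block at (350,192), thin end at (361,160). The stub is at (363,230), the pink look-alike at (407,197) and the jar at (348,133). The warmer's front edge runs (208,222)–(315,190), with its hinges at the back, (197,106) and (264,88). In the scene view the long wedge is at (166,252). The long one at (355,178) fits the description: light wood, long and low, with a block at one end. Next I'll confirm it in a crop and measure.

```bash
cat > h.py <<'E'
import cv2,numpy as np
from plant import *
def deproj(d,c):
    h,w=d.shape; u,v=np.meshgrid(np.arange(w,dtype=np.float32),np.arange(h,dtype=np.float32))
    p=cv2.undistortPoints(np.stack([u,v],-1).reshape(-1,1,2),c["intrinsics"],c["dist_coeffs"]).reshape(h,w,2)
    P=np.dstack([p*d[...,None],d]); T=c["world_from_camera"]
    return P@T[:3,:3].T+T[:3,3]
def ray(uv,c,z):
    p=cv2.undistortPoints(np.float32(uv).reshape(-1,1,2),c["intrinsics"],c["dist_coeffs"]).reshape(-1,2)
    T=c["world_from_camera"]; r=np.c_[p,np.ones(len(p))]@T[:3,:3].T
    return T[:3,3]+r*((z-T[2,3])/r[:,2])[:,None]
def wood(im):
    hsv=cv2.cvtColor(im,cv2.COLOR_RGB2HSV); return cv2.inRange(hsv,(9,110,40),(25,255,255))>0
E
python3 - <<'E'
from h import *
import pickle
f=np.load("top0.npz");c=pickle.load(open("topc.pkl","rb"));im,d=f["im"],f["d"];P=deproj(d,c)
m=wood(im).astype(np.uint8);n,l,s,ce=cv2.connectedComponentsWithStats(m)
for i in range(1,n):
    if s[i,4]>60:
        q=P[(l==i)&(d>0)];print(s[i],ce[i],cv2.minAreaRect(q[:,:2].astype(np.float32)),q[:,2].max(),q[:,2].min(),q[q[:,2]>.035].mean(0))
z=P[...,2];b=((z>.125)&(z<.22)).astype(np.uint8);b[:, :150]=0;b[:70]=0;b[240:]=0;b[:,330:]=0
b=cv2.morphologyEx(b,cv2.MORPH_OPEN,np.ones((3,3)));n,l,s,ce=cv2.connectedComponentsWithStats(b)
i=1+s[1:,4].argmax();q=P[l==i];r=cv2.minAreaRect(q[:,:2].astype(np.float32));print("warmer",s[i],r,cv2.boxPoints(r))
print("deck z",np.median(z[195:200,230:280]),"counter",np.median(z[240:270,200:300]))
j=P[115:150,335:365].reshape(-1,3);j=j[j[:,2]>.09];print("jar",j.mean(0))
cr=cv2.resize(im[110:250,320:440],None,fx=4,fy=4,interpolation=2);cv2.imwrite("pics/crop1.png",np.clip(cr[:,:,::-1]*1.5,0,255).astype(np.uint8))
E
```

```text
[   0  127   38  140 2648] [ 13.82061934 198.96601208] ((0.5637228488922119, 0.8735055923461914), (0.46627354621887207, 0.17886370420455933), 0.848797619342804) 0.11724466640458431 -0.0027858112987817485 [0.54914211 0.86692597 0.08282081]
[ 14 144  24  11 127] [ 24.23622047 149.80314961] ((0.7150958776473999, 0.8496520519256592), (0.10218621045351028, 0.024572938680648804), 67.20166015625) 0.0829665460320359 -0.00154290261844503 [0.71437396 0.8412712  0.0737207 ]
[344 158  22  41 413] [354.43825666 178.27360775] ((0.5930386781692505, -0.2777411639690399), (0.03604014590382576, 0.14884419739246368), 64.2017822265625) 0.05849363047859457 -0.0037862807469120074 [ 0.5435032  -0.25424515  0.05026347]
[356 219  16  23 263] [363.29657795 230.07224335] ((0.41281065344810486, -0.29846513271331787), (0.04638203978538513, 0.06862764060497284), 70.59681701660156) 0.04708117124685174 0.000743334554105024 [ 0.39313203 -0.2909926   0.03954236]
warmer [  178    79   137   145 13284] ((0.6795970797538757, 0.09536036849021912), (0.3932598829269409, 0.35340943932533264), 14.270151138305664) [[ 0.4454776   0.21814461]
 [ 0.532591   -0.12436013]
 [ 0.91371655 -0.02742387]
 [ 0.8266032   0.31508088]]
deck z 0.13941809019776152 counter -0.0004326028650755154
jar [ 0.73708069 -0.24977695  0.12306546]
```

View pics/crop1.png

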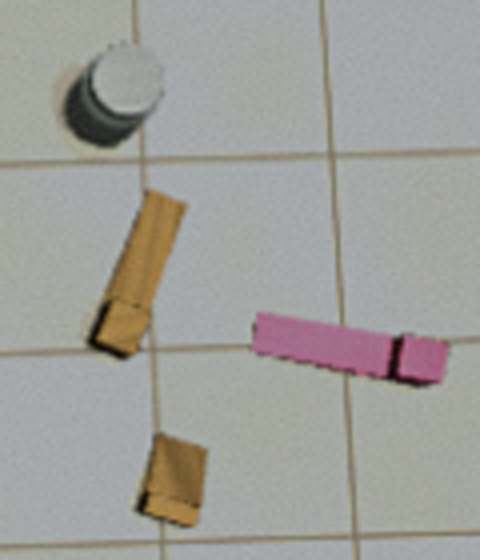

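Crop: long plain wood wedge at crop (140,275) with its block at (120,325), clearly distinct from the stub at (175,480) and the pink one at (350,350). Measured: wedge origin (0.593,-0.278), yaw ≈ -0.45; warmer (0.680,0.095), yaw 0.249. I'll hover over the wedge and check with the wrist camera.

```bash
python3 - <<'E'
from h import *
from scipy.spatial.transform import Rotation as Rn
o=observe();T=get_calibration("wrist")["world_from_camera"];R=Rn.from_euler("xyz",o["tcp_rot"]).as_matrix()
off=R.T@(T[:3,3]-o["eef_pos"]);print("cam in tool",off,R.T@T[:3,2])
yaw=-.45 if off[0]<0.01 else -.45+np.pi
p=np.array([.5435,-.254])
try: move_l([.164,.603,.33],feed=.3)
except Unreachable as e: print(e)
movep([*p,.26],[np.pi,0,yaw])
c=get_calibration("wrist");im,d=get_image("wrist");o=observe();print(o["time_s"],o["eef_pos"],o["tcp_rot"],o["q"],o["ft_force"])
cv2.imwrite("pics/w1.png",im[:,:,::-1])
P=deproj(d,c);m=wood(im).astype(np.uint8);n,l,s,ce=cv2.connectedComponentsWithStats(m)
for i in range(1,n):
    if s[i,4]>300:
        q=P[(l==i)&(d>0)];t=q[(q[:,2]>.044)&(q[:,2]<.06)];print(s[i],cv2.minAreaRect(q[:,:2].astype(np.float32)),len(t),cv2.minAreaRect(t[:,:2].astype(np.float32)) if len(t) else 0)
E
```

```text
cam in tool [ 0.08039265 -0.00102486 -0.14260394] [-0.31390136 -0.0011784   0.94945487]
3.9083 [ 0.54383489 -0.25334296  0.26007393] [3.14146165e+00 1.23895075e-04 2.69262926e+00] [-5.67422554e-01  1.43364347e-01  1.56031382e+00  1.46021204e-04
  1.43780695e+00 -1.68927485e+00] [ 0.1367163   0.95225165 -0.08582782]
```

View pics/w1.png

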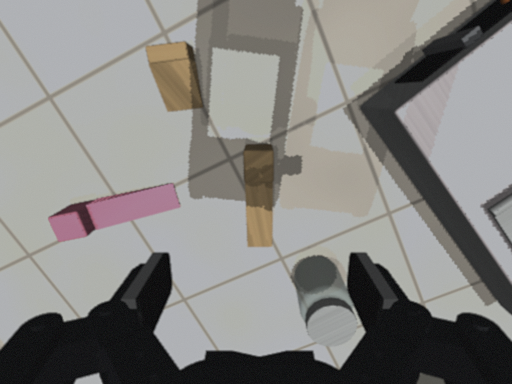

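The wrist view shows the wedge at (258,195) in tool shadow, block end (258,165) and thin end (260,245). The colour mask needs loosening.

```bash
sed -i 's/(9,110,40),(25,255,255)/(7,70,20),(28,255,255)/' h.py; python3 - <<'E'
from h import *
c=get_calibration("wrist");im,d=get_image("wrist")
print(cv2.cvtColor(im,cv2.COLOR_RGB2HSV)[[165,180,230],[258,258,260]])
P=deproj(d,c);m=wood(im).astype(np.uint8);n,l,s,ce=cv2.connectedComponentsWithStats(m)
for i in range(1,n):
    if s[i,4]>300:
        q=P[(l==i)&(d>0)];t=q[(q[:,2]>.044)&(q[:,2]<.06)];print(s[i],cv2.minAreaRect(q[:,:2].astype(np.float32)),len(t),cv2.minAreaRect(t[:,:2].astype(np.float32)) if len(t) else 0)
E
```

```text
[[ 19  96 106]
 [ 19 100  87]
 [ 18  98 153]]
[ 146   42   57   69 2766] ((0.4116498827934265, -0.2988816797733307), (0.0450088270008564, 0.07646145671606064), 70.65119171142578) 0 0
[ 244  145   30  101 2678] ((0.5933992266654968, -0.27999308705329895), (0.03651822358369827, 0.1482466161251068), 65.10906219482422) 946 ((0.5444334149360657, -0.25615203380584717), (0.03420817479491234, 0.03921601176261902), 64.19454193115234)
```

```bash
python3 - <<'E'
from h import *
yaw=-.445+np.pi;p=[.544,-.2555]
movep([*p,.15],[np.pi,0,yaw])
print(move_l([*p,.010],feed=.1,max_force=8));print(observe()["eef_pos"])
gripper_to(.0,60);o=observe();print(o["opening"],o["grasp_force"])
f0=o["ft_force"]
move_l([*p,.26],feed=.15)
o=observe();print(o["time_s"],o["opening"],o["grasp_force"],o["ft_force"]-f0,o["eef_pos"])
im,d=get_image("wrist");cv2.imwrite("pics/w2.png",im[:,:,::-1])
c=get_calibration("wrist");T=c["world_from_camera"]
P=deproj(d,c);m=wood(im).astype(np.uint8);n,l,s,ce=cv2.connectedComponentsWithStats(m)
for i in range(1,n):
    if s[i,4]>300:
        q=P[(l==i)&(d>0)];print(s[i],q[:,2].min(),q[:,2].max(),cv2.minAreaRect(q[q[:,2]>.1][:,:2].astype(np.float32)))
E
```

```text
False
[ 0.54459904 -0.25586054  0.01083303]
0.035310659729795815 60.23413896560669
8.3583 0.035008694793800796 60.02166152000427 [ 0.62620854  0.41981144 -3.8254741 ] [ 0.54352916 -0.25520489  0.25874325]
[ 148   41   57   70 2781] 0.0039062565902509006 0.04259507670300344 ((0.0, 0.0), (0.0, 0.0), 0.0)
[  214   216    91   141 11072] 0.2524962082678544 0.33480330640442535 ((0.5607080459594727, -0.2640477418899536), (0.03618177771568298, 0.07855681329965591), 65.76761627197266)
```

View pics/w2.png

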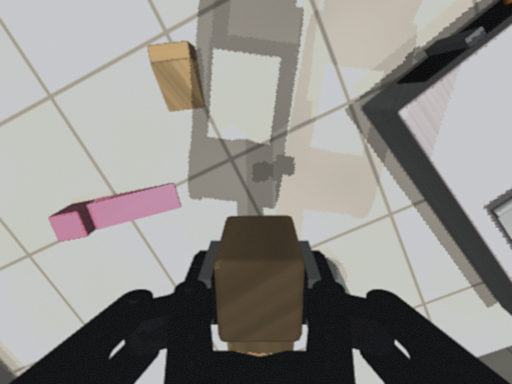

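The wedge is held square: the back of its block fills (215–305, 215–340). Next, carry it to the ledge and set it down with a force guard.

```bash
cat >> h.py <<'E'
W=np.array([.6796,.0954]);A=.249
def wp(x,y=0): return W+np.array([[np.cos(A),-np.sin(A)],[np.sin(A),np.cos(A)]])@[x,y]
E
python3 - <<'E'
from h import *
r=[np.pi,0,A+np.pi]
movep([*wp(-.225),.28],r)
move_l([*wp(-.225),.172],feed=.12)
hold(.3);f0=observe()["ft_force"]
print(move_l([*wp(-.225),.143],feed=.015,max_force=5))
o=observe();print(o["time_s"],o["eef_pos"],wp(-.225),o["tcp_rot"],o["ft_force"]-f0,o["opening"])
im,d=get_image("scene");np.savez("scene1.npz",im=im,d=d)
cr=cv2.resize(im[130:260,190:350],None,fx=5,fy=4.6,interpolation=2)
cv2.imwrite("pics/s1.png",np.clip(cr[:,:,::-1]*1.3,0,255).astype(np.uint8))
E
```

```text
True
12.2667 [0.46150257 0.03993873 0.15031547] [0.46153915 0.03995214] [ 3.14152742e+00 -3.02353429e-04 -2.89259321e+00] [-2.13063219  0.90078713  7.66669766] 0.03582794343095456
```

View pics/s1.png

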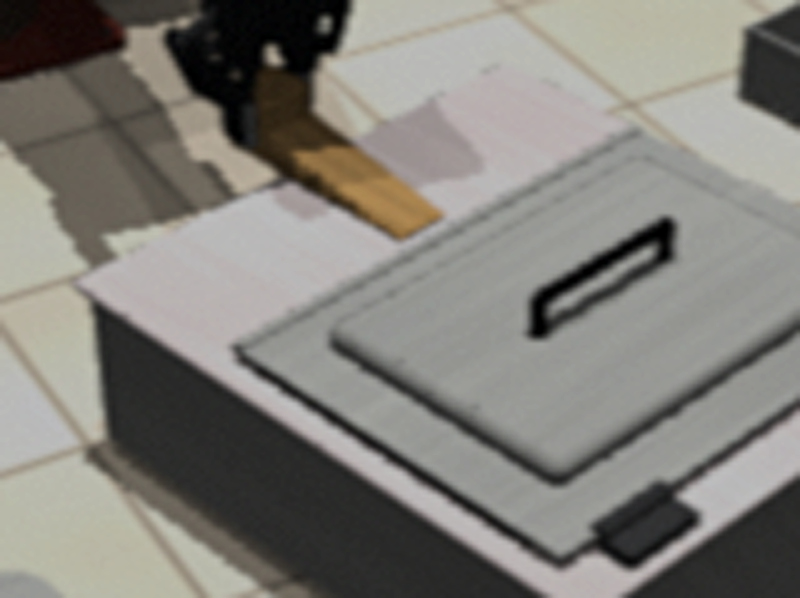

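The wedge lies flat on the ledge, nose at crop (420,228), just short of the lip, square to it and in the middle. Now push in, measuring the lip height with the top camera.

```bash
cat >> h.py <<'E'
def lip():
    "lid top height just behind the lip, left and right of the arm, and toward the hinge (averaged)"
    out=[]
    c=get_calibration("top");P=np.mean([deproj(get_image("top")[1],c) for _ in range(4)],0)
    L=(P[...,:2]-W)@np.array([[np.cos(A),-np.sin(A)],[np.sin(A),np.cos(A)]])
    for y0,y1 in((-.14,-.09),(.09,.14)):
        for x0,x1 in((-.066,-.054),(.10,.14),(-.15,-.1)):
            k=(L[...,0]>x0)&(L[...,0]<x1)&(L[...,1]>y0)&(L[...,1]<y1);out.append(round(float(np.median(P[...,2][k])*1e3),1))
    return out
E
python3 - <<'E'
from h import *
z=observe()["eef_pos"][2]
print(lip())
f0=observe()["ft_force"]
for x in(-.175,-.155,-.147):
    print(x,move_l([*wp(x),z],feed=.03,max_force=30))
    o=observe();print(o["time_s"],o["eef_pos"],wp(x),o["ft_force"]-f0,lip())
E
```

```text
[152.0, 164.4, 139.7, 151.6, 154.3, 139.6]
-0.175 False
14.3667 [0.50849542 0.05189081 0.15037227] [0.50999712 0.05227389] [-11.87785324  -3.81990136   4.67329688] [154.5, 165.4, 139.8, 154.0, 156.2, 139.6]
-0.155 False
15.3833 [0.52780197 0.0567661  0.15034294] [0.5293803  0.05720259] [-10.80756604  -2.79582011   5.08773828] [158.7, 166.1, 139.8, 158.2, 155.0, 139.5]
-0.147 False
16.0 [0.53584166 0.05880981 0.15037277] [0.53713358 0.05917407] [-8.78779542 -2.29291585  4.58436587] [160.2, 166.5, 139.9, 160.3, 160.6, 139.4]
```

```bash
python3 - <<'E'
from h import *
z=observe()["eef_pos"][2]
move_l([*wp(-.1425),z],feed=.03,max_force=30);hold(.5)
o=observe();print(o["time_s"],o["eef_pos"],wp(-.1425),o["ft_force"],o["opening"],o["grasp_force"],lip())
im,d=get_image("scene")
cr=cv2.resize(im[130:260,190:350],None,fx=5,fy=4.6,interpolation=2)
cv2.imwrite("pics/s2.png",np.clip(cr[:,:,::-1]*1.3,0,255).astype(np.uint8))
E
```

```text
17.0 [0.54016925 0.05988286 0.15035818] [0.54149479 0.06028302] [-9.66504789 -1.67789966  8.39063806] 0.03532819789974734 60.505099296569824 [161.6, 167.1, 140.0, 161.0, 162.5, 139.4]
```

View pics/s2.png

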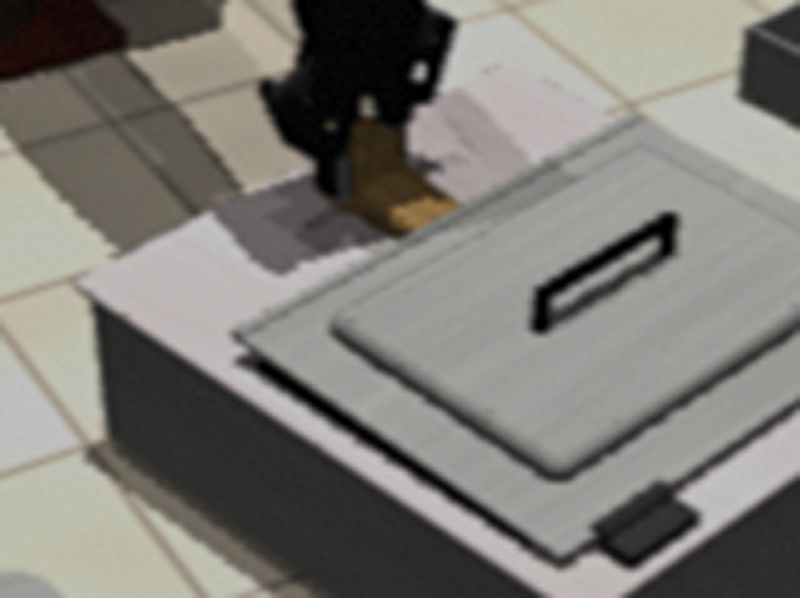

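The lip is up about 10 mm. It rests on the wedge's ramp at crop (435,220), with a clear gap along the lid's side at (245,345). The gripper is clear of the lid, and the grip is firm at 60 N.

```bash
python3 -c "
from plant import *
print(job_done())"
```

```text
the job is handed in; nothing more can be done
None
```

The job is handed in: the long wedge is still gripped and lies flat on the ledge with its thin end under the lid, and the lip rests on it about 10 mm above closed. The stub wedge, jar and pan were not touched, and it took about 17 s of the 50 s allowed.

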